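Close a cigar mould on its dowels and hold it shut

TASK

Pull the chest's drawer out to its stop and leave it open, take the upper mould half out by its rib, and lower it gently in the grip onto the two dowels of the lower half, over the five cigars, which stay in their grooves. Press it fully shut, face to face, and finish still pressing: the gripper stays on the upper half, bearing down with about 15 N, and does not let go. Leave the pot, the gauge plate and the round blade where they are.

Things in the scene. Friction and masses are not known exactly. Their poses are not given: they have to be found in the camera images.
- chest_drawer0 (a joint): the drawer of the low wooden bench chest: metres pulled out, 0 shut, stop at 0.182; it starts shut or up to 20 mm ajar. It slides straight out along the chest's -x, needs 2 to 5 N, and stays where it is left
- chest_drawer0_handle (a point): middle of the drawer's horizontal brass bar handle: bar 11 mm thick, 120 mm long along the chest's y, its centre line 35 mm out from the drawer front and 38 mm below the chest's top; held by two thin posts 51 mm either side of the middle. The gap between bar and drawer front is about 29 mm and open from above
- chest: the chest, 260 deep x 300 wide x 105 mm high; origin at the centre of its underside, z up, its front faces its own -x; fixed. The drawer's floor is 22 mm above the bench, its walls end 83 mm above it. With the drawer at its stop, about 165 mm of its inside lies free of the chest's top
- mould_upper: upper half of a cigar mould: hard ivory plastic block 110 (x) x 180 (y) x 22 mm (z up), 0.28 to 0.46 kg, lying in the drawer rib up, y roughly along the chest's y. Origin at the centre of its underside (the joint face). Two 13.3 mm through holes for the dowels at x = 0, y = +75 and -75; five grooves along x in the underside, 10 deep. The same after a half turn: either way round fits
- upper_rib (a point): centre of the top edge of the straight grip rib on the back of the upper half, 50 mm above the joint face: the rib is 18 mm thick (across x), 110 mm long (along y), 28 mm high above the flat back; nothing else stands up within 40 mm of it on either side
- mould_lower: lower half of the mould, the same plastic, a loose block 110 (x) x 180 (y) x 26 mm high, 0.6 kg, grooves up, lying on the bench. Origin at the centre of its underside. Two upright aluminium dowels, 12 mm thick, at y = +75 and -75, x = 0, stand 24 mm above its top face; their upper 10 mm taper to a 5 mm tip. With the mould shut the tips show 2 mm above the upper half's back
- lower_face (a point): centre of the lower half's top (joint) face, 26 mm above the bench, with the lower half's axes; on the shut mould the upper half's origin coincides with it and the rib's top is 50 mm above it. The shut halves meet hard, so a push may ease by several newtons after the arm stops: check that it stays
- paste_pot: bystander: white plastic pot, 68 wide, 75 mm high; origin under its centre
- ring_gauge: bystander: dark wooden gauge plate with five holes, 60 x 160 x 12 mm, flat on the bench; origin under its centre
- chaveta: bystander: cigar maker's round blade, 110 mm disc of steel 4 mm thick with a wooden back 12 mm high, flat on the bench; origin under the disc's centre
- cigar0: loose rolled cigar, 90 long, 17.5 mm thick, in the lower half's groove at y = -48 mm; origin at its middle, x along it; its top stands about 7.5 mm above the joint face. The shut mould clears it all round
- cigar1: loose rolled cigar, 90 long, 17.5 mm thick, in the lower half's groove at y = -24 mm; origin at its middle, x along it; its top stands about 7.5 mm above the joint face. The shut mould clears it all round
- cigar2: loose rolled cigar, 90 long, 17.5 mm thick, in the lower half's groove at y = 0 mm; origin at its middle, x along it; its top stands about 7.5 mm above the joint face. The shut mould clears it all round
- cigar3: loose rolled cigar, 90 long, 17.5 mm thick, in the lower half's groove at y = 24 mm; origin at its middle, x along it; its top stands about 7.5 mm above the joint face. The shut mould clears it all round
- cigar4: loose rolled cigar, 90 long, 17.5 mm thick, in the lower half's groove at y = 48 mm; origin at its middle, x along it; its top stands about 7.5 mm above the joint face. The shut mould clears it all round
Not all that is in view belongs to the job. What is shaped like the cigar0 but purple is not meant.

How it is judged:
By the outcome, as a careful person would: the job done as asked, in the order asked, and still so for the second after the job is handed in, while the arm keeps its last pose, push and grip.
It also fails if it takes over 61 s, if anything falls off the work surface, if the arm or the gripper's body presses on something with over 40 N, if the wrist force passes 120 N, or if a joint passes its speed limit or range.

ROBOT

A 6-joint arm with a two-finger parallel gripper is mounted at the origin on the work surface. World frame = base frame: x ahead of the robot, y to its left, z up, the work surface at z = 0. Lengths are in m, angles in rad, forces in N, time in s.
With the tool pointing down it reaches from about 0.4 to 0.825 m from the base axis. Payload 7 kg.
Tool frame: the origin (TCP) lies on the centre line of the jaws, within the pads' length; the fingertips stand 14 mm ahead of it and the grasp point (between the pads) lies 5 mm behind it; z points along the fingers, y is the line along which they close (so a half turn about z gives the same grasp; the last joint's range is limited). The gripper opens to 88 mm and grips with 3 to 60 N. Pads are 19 mm wide; open, the fingers measure 130 mm over their backs; the gripper's body (78 mm by 193 mm) begins 47 mm behind the grasp point.
Start: joints at [1.489, 0.359, 0.012, 0, -1.224, -0.288], TCP at [0.244, 0.629, 0.241] pointing down, gripper open.
Joint ranges: [-3.07, 3.07], [-1.43, 2.12], [-1.02, 1.25], [-3.03, 1.67], [-3.05, -0], [-3.03, 3.03]. Speed limits (rad/s): [2.39, 2.39, 3.01, 3.14, 3.14, 3.14].

INTERFACE

Orientations are given as [roll, pitch, yaw] about the fixed x, y, z axes, in that order (R = Rz(yaw) Ry(pitch) Rx(roll)).
In Python, from station import arm gives the robot as it stands.
- The arm moves only by the tool move_arm, never from a script. Its argument "rows" is a list of rows, each an object with "translation": the shift along the tool's x, y, z in cm, a list of three; "rot": the turn, a rotation vector about the tool's x, y, z in degrees, a list of three; "hand": the closure, from 0 (fully open) to 1 (shut). A call has 1 to 8 rows; each row is the pose to reach, as a shift and turn from the pose commanded when the call began, along the tool's axes at that moment; what a row does not reach only later rows make up. A row lasts 1/12 s, in which the tool goes at most 41.7 mm and 7.16 degrees, less where a joint would pass 70% of its speed; a pose out of reach is approached as far as the arm can. A call with a gripper value outside its range is refused whole. The fingers move at their own pace and stop on an object; "squeeze" is the grip in N (left out, the last holds). Time passes only in rows, so rows that repeat a pose let the fingers close. It gives the time, the measured TCP pose, the force, the opening and the grip force at its end, in the units of the state.
- arm.get_state(): the state, without advancing time (a new reading comes with each control period).
- arm.grab_frame(name): name is "scene" or "top"; returns (picture, depth): 480x640x3 uint8, red, green, blue; 480x640 float32, m along the optical axis (not along the pixel's ray), 0 where there is no reading.
- arm.camera_params(name): a dict with "vfov" (degrees; the focal length in pixels is half the picture's height over the tangent of half this angle, whatever the lens; pixels are square), "cx", "cy" (the principal point, pixels), "position" and "orientation" of the camera in the world. Camera axes: x right, y down, z forward; pixel columns grow to the right and rows downward; lengths in m; the calibration is good to about 2 mm. A picture is of the moment at which its call begins. camera_params takes no time and is no camera call.
- arm.job_done(): hands the job in; it is judged then, once.
Trained networks look in the newest picture that a camera, given by its name, has taken for a name from the list of things; names that differ only in an ending like _2 or _b are one class to them, and where a whole thing is asked for, a point or a joint stands for the part that bears it (a point fixed in the world has none). Each returns a list of dicts, best first, with "p" (0 to 1); they miss things now and then, are a little off and sometimes report something else, mostly with a low value. They report only what shows in the picture. A call takes as long as a camera call. They do not tell look-alikes from the thing itself.
- arm.search_frame(label, camera): "point" ([x, y, z] in m, in the coordinates of the camera as it stood for that picture, good to about 4 mm: the middle of the surface that is visible of it).
- arm.pinpoint(label, camera): "point" ([x, y, z] in m, in the coordinates of the camera as it stood for that picture, good to about 4 mm: a listed point, or the origin of a listed thing).
The state is a dict: "t": time; "q": joint angles; "qd": joint speeds; "joint_efforts": joint torques, N m; "eef_pos": TCP position; "ee_rot": TCP orientation; "force": force on the tool from outside, world axes, zero at the start; "moment": the same for the moment, N m; "width": finger opening in m; "gripper_force": force on a finger pad.
Only numpy, scipy, OpenCV 4.12 (cv2) and the standard library are available. Lean on these libraries where they do the work, as an engineer would, in place of code of your own. Each camera call takes 0.05 s, during which the arm holds its last target. There are 200 camera calls.

## Working session

There is one attempt and no reset: what is moved stays moved. The work goes in short steps, Python scripts to look and compute and a tool call to move; the robot and the scene stay as the last step left them, time stands still between calls to the robot, and variables do not carry over. Pictures are saved under pics/ and viewed, at most 10 in all, crops included, and the job is handed in when it is done.

Besides the shell and the picture viewer there is one more tool, called in YAML: its name, and indented under it one key for each argument. move_arm: Moves the arm, as the interface text tells. Its arguments: {"type":"object","properties":{"rows":{"type":"array","items":{"type":"object","properties":{"translation":{"type":"array","items":{"type":"number"}},"rot":{"type":"array","items":{"type":"number"}},"hand":{"type":"number"}}}},"squeeze":{"type":"number"}},"required":["rows"]}

```bash
ls; mkdir -p pics; cat > h.py <<'E'
import numpy as np, cv2
from station import arm
from scipy.spatial.transform import Rotation as R
def cam(n):
    p=arm.camera_params(n); f=240/np.tan(np.radians(p['vfov'])/2)
    o=np.array(p['orientation'],float)
    r=o if o.shape==(3,3) else (R.from_euler('xyz',o).as_matrix() if o.size==3 else R.from_quat(o).as_matrix())
    return p,f,r,np.array(p['position'])
def cloud(n):
    im,d=arm.grab_frame(n); p,f,r,t=cam(n)
    v,u=np.mgrid[:480,:640]; c=np.dstack([(u-p['cx'])/f*d,(v-p['cy'])/f*d,d])
    w=c@r.T+t; w[d==0]=np.nan
    return im,w
def w(n,pt):
    p,f,r,t=cam(n); return r@np.array(pt)+t
def px(n,pt):
    p,f,r,t=cam(n); c=r.T@(np.array(pt)-t); return (c[:2]/c[2]*f+[p['cx'],p['cy']]).round()
def save(n,im): cv2.imwrite('pics/'+n+'.png',im[:,:,::-1])
E
python3 - <<'E'
from h import *
print(arm.get_state())
for n in('scene','top'):
    print(arm.camera_params(n)); im,c=cloud(n); save(n,im); np.save(n+'.npy',c)
    for l in['chest_drawer0_handle','chest','mould_upper','upper_rib','lower_face','mould_lower','paste_pot','ring_gauge','chaveta','cigar0','cigar4']:
        for d in arm.pinpoint(l,n)[:3]: q=w(n,d['point']);print(n,l,round(d['p'],2),q.round(3),px(n,q))
E
```

```text
pics
{'t': 0.0, 'q': array([ 1.48912735e+00,  3.59368881e-01,  1.10584234e-02, -3.74466630e-04,
       -1.22412688e+00, -2.88143377e-01]), 'qd': array([ 1.10811347e-03, -2.95616598e-05, -1.09482380e-03,  3.90820542e-04,
       -1.12493947e-03,  1.25517072e-04]), 'joint_efforts': array([ 2.67234309e-04, -5.82714307e+01,  2.93051237e+01,  6.99689224e+00,
        6.91245645e-03, -1.57537174e-04]), 'eef_pos': array([0.24379054, 0.62892027, 0.23962976]), 'ee_rot': array([ 3.13991925e+00, -1.28868824e-04, -3.69939770e-01]), 'force': array([-0.40400586, -0.72950925,  0.10712984]), 'moment': array([-0.00437783, -0.01159141, -0.00211406]), 'gripper_force': 0.0, 'width': 0.08764554277379866}
{'vfov': 50.59137582575791, 'cx': 313.40110047129326, 'cy': 234.31096083560305, 'position': array([1.40782381, 0.01991909, 0.84605446]), 'orientation': array([-2.27781045,  0.01425771,  1.46536063])}
scene chest_drawer0_handle 0.92 [ 0.552 -0.234  0.064] [166. 262.]
scene chest 0.74 [ 0.726 -0.229  0.004] [164. 341.]
scene chest 0.44 [ 0.755  0.07  -0.001] [310. 341.]
scene mould_upper 0.33 [ 0.535  0.241 
[... 1014 characters left out ...]
.]
top chest 0.43 [ 0.556 -0.23   0.068] [496. 246.]
top upper_rib 0.67 [0.54  0.239 0.026] [258. 250.]
top lower_face 0.62 [0.537 0.238 0.024] [258. 252.]
top mould_lower 0.57 [0.541 0.246 0.002] [256. 250.]
top paste_pot 0.74 [0.762 0.076 0.002] [339. 148.]
top ring_gauge 0.95 [ 0.426  0.515 -0.004] [127. 302.]
top chaveta 0.91 [0.324 0.244 0.003] [254. 355.]
top chaveta 0.24 [0.537 0.246 0.002] [256. 252.]
top cigar0 0.89 [0.548 0.039 0.009] [355. 249.]
top cigar0 0.83 [0.538 0.212 0.025] [271. 252.]
top cigar0 0.77 [0.545 0.195 0.026] [279. 248.]
top cigar4 0.89 [0.548 0.039 0.009] [355. 249.]
top cigar4 0.83 [0.538 0.212 0.025] [271. 252.]
top cigar4 0.77 [0.545 0.195 0.026] [279. 248.]
```

View pics/top.png

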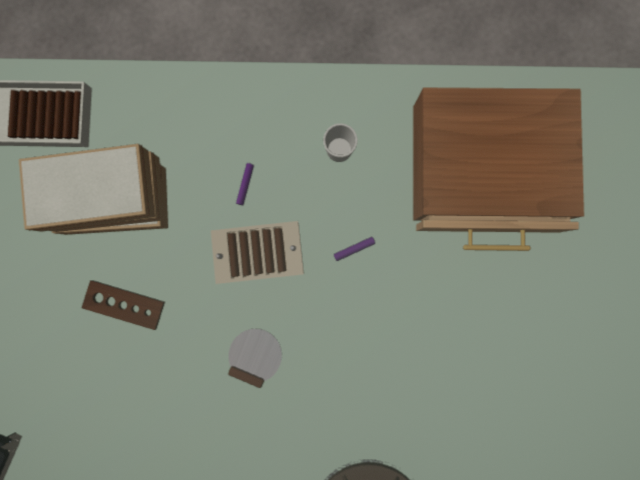

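View pics/scene.png

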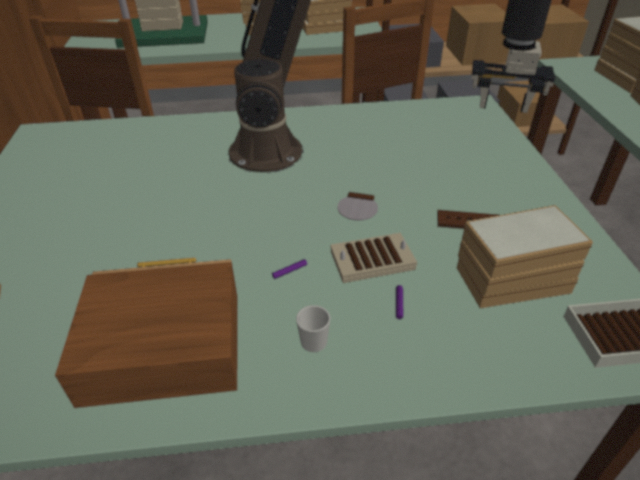

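Top view: the only brass bar is at (496,246), on the chest at (500,160). The lower half with dark cigars is at (258,251), with dowels at (220,256) and (293,248). Look-alikes for the cigars are the purple rods at (245,184) and (355,248) and the tray of cigars at (45,113); none of these get touched. Next I'll measure and check a close crop of the choices.

```bash
cat > m.py <<'E'
from h import *
def mould():
    pts=[]
    for n in('top','scene'):
        im,c=cloud(n); 
        m=(abs(c[...,0]-.537)<.1)&(abs(c[...,1]-.241)<.14)
        f=m&(c[...,2]>.020)&(c[...,2]<.031)
        rc=cv2.minAreaRect((c[f][:,:2]*1000).astype(np.float32)); print(n,'face rect',rc,np.median(c[f][:,2]))
        d=m&(c[...,2]>.040)&(c[...,2]<.06)
        k,l,s,ce=cv2.connectedComponentsWithStats(d.astype(np.uint8))
        for i in range(1,k):
            q=c[l==i]; print('  dowel',s[i][4],q.mean(0).round(4),q.max(0).round(3))
if __name__=='__main__':
    mould()
    for n in('top','scene'):
        im,c=cloud(n)
        t=(c[...,2]>.098)&(c[...,2]<.112)&(c[...,1]<0)&(c[...,0]>.4)
        if t.any(): print(n,'chest top',cv2.minAreaRect((c[t][:,:2]*1000).astype(np.float32)),np.median(c[t][:,2]))
        b=(c[...,2]>.05)&(c[...,2]<.085)&(abs(c[...,1]+.23)<.08)&(c[...,0]>.5)&(c[...,0]<.572)
        if b.any(): q=c[b];print(n,'bar',b.sum(),cv2.minAreaRect((q[:,:2]*1000).astype(np.float32)),q[:,2].max(),np.median(q,0), np.polyfit(q[:,1],q[:,0],1))
    im,_=arm.grab_frame('top')
    cr=np.hstack([im[205:295,200:320],im[200:290,430:550]]); save('crop',cv2.resize(cr,None,fx=3.3,fy=3.3,interpolation=2))
E
python3 m.py
```

```text
top face rect ((537.3021240234375, 240.49896240234375), (110.14701080322266, 180.53857421875), 7.457860946655273) 0.026741338286536798
  dowel 24 [0.5467 0.1654 0.0462] [0.552 0.17  0.053]
  dowel 28 [0.5273 0.3137 0.0456] [0.532 0.321 0.053]
  dowel 1 [0.5145 0.2132 0.0401] [0.514 0.213 0.04 ]
scene face rect ((537.8814086914062, 242.06887817382812), (117.3053207397461, 182.4481964111328), 7.983854293823242) 0.026249093399565437
  dowel 19 [0.5299 0.3151 0.0454] [0.532 0.321 0.053]
  dowel 17 [0.5495 0.1668 0.0454] [0.552 0.171 0.05 ]
top chest top ((735.8430786132812, -231.72630310058594), (246.5816650390625, 302.6639709472656), 0.5020580291748047) 0.10482993367071541
top bar 421 ((560.1040649414062, -231.75347900390625), (21.97062110900879, 128.25645446777344), 0.07671477645635605) 0.07612129575874271 [ 0.55502468 -0.23405416  0.07074448] [-0.00799902  0.55384419]
scene chest top ((733.9069213867188, -230.6233673095703), (251.32864379882812, 301.8487548828125), 0.6206790208816528) 0.10406145867914152
scene bar 284 ((557.142578125, -231.2128143310547), (16.086925506591797, 127.86233520507812), 0.43251654505729675) 0.07464021490285544 [ 0.55699207 -0.23113665  0.06973412] [-0.00659979  0.55520988]
```

View pics/crop.png

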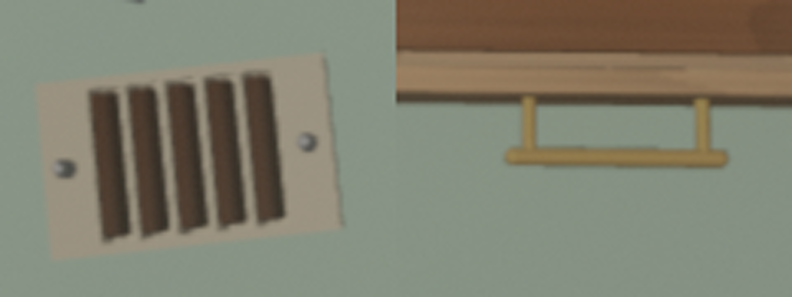

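Crop: on the left is the lower half with five brown cigars between two dowels, and on the right the brass bar on two posts. These are the right objects. Now moving over the handle.

```bash
cat > go.py <<'E'
import sys
from h import *
# go.py x y z yaw_deg : shift (cm) and rotvec (deg) from the measured pose
x,y,z,yaw=map(float,sys.argv[1:5]); s=arm.get_state()
r=R.from_euler('xyz',s['ee_rot']); g=R.from_euler('xyz',[np.pi,0,np.radians(yaw)])
print('cm',(r.inv().apply(np.array([x,y,z])-s['eef_pos'])*100).round(2),'deg',np.degrees((r.inv()*g).as_rotvec()).round(2))
print('t',round(s['t'],2),'pos',s['eef_pos'].round(4),'rot',np.degrees(s['ee_rot']).round(2),'F',s['force'].round(1),'M',s['moment'].round(2),'w',round(s['width'],4),'g',round(s['gripper_force'],1))
E
python3 go.py 0.555 -0.231 0.2 -89.5
```

```text
cm [60.1  68.98  4.05] deg [-0.    0.   68.31]
t 1.45 pos [0.244  0.6294 0.2406] rot [-180.      0.    -21.19] F [1.3 0.4 0.2] M [-0.02 -0.01  0.  ] w 0.0876 g 0.0
```

move_arm:
  rows:
    - {"translation": [60.1,69,4],"rot": [0,0,68.3],"hand": 0.4}
    - {"translation": [60.1,69,4],"rot": [0,0,68.3],"hand": 0.77}
    - {"translation": [60.1,69,4],"rot": [0,0,68.3],"hand": 0.77}
    - {"translation": [60.1,69,4],"rot": [0,0,68.3],"hand": 0.77}
    - {"translation": [60.1,69,4],"rot": [0,0,68.3],"hand": 0.77}
    - {"translation": [60.1,69,4],"rot": [0,0,68.3],"hand": 0.77}
    - {"translation": [60.1,69,4],"rot": [0,0,68.3],"hand": 0.77}
    - {"translation": [60.1,69,4],"rot": [0,0,68.3],"hand": 0.77}

```text
t: 2.12
eef_pos: [0.3574, 0.3142, 0.2262]
ee_rot: [-3.141, 0.001, -1.375]
force: [1.7, 1.0, 0.5]
width: 0.04
gripper_force: 0.0
```

```bash
python3 go.py 0.555 -0.231 0.2 -89.5
```

```text
cm [57.32 -8.8   2.59] deg [-0.03  0.04 10.69]
t 2.12 pos [0.3574 0.3142 0.2262] rot [-1.7997e+02  3.0000e-02 -7.8810e+01] F [1.7 1.  0.5] M [ 0.03 -0.26  0.03] w 0.04 g 0.0
```

move_arm:
  rows:
    - {"translation": [57,-8.8,2.6],"rot": [0,0,10.7],"hand": 0.77}
    - {"translation": [57,-8.8,2.6],"rot": [0,0,10.7],"hand": 0.77}
    - {"translation": [57,-8.8,2.6],"rot": [0,0,10.7],"hand": 0.77}
    - {"translation": [57,-8.8,2.6],"rot": [0,0,10.7],"hand": 0.77}
    - {"translation": [57,-8.8,2.6],"rot": [0,0,10.7],"hand": 0.77}
    - {"translation": [57,-8.8,2.6],"rot": [0,0,10.7],"hand": 0.77}
    - {"translation": [57,-8.8,2.6],"rot": [0,0,10.7],"hand": 0.77}
    - {"translation": [57,-8.8,2.6],"rot": [0,0,10.7],"hand": 0.77}

```text
t: 2.78
eef_pos: [0.473, 0.0018, 0.2115]
ee_rot: [-3.14, 0.001, -1.556]
force: [1.4, 0.7, 0.3]
width: 0.0201
gripper_force: 0.0
```

```bash
python3 go.py 0.555 -0.231 0.2 -89.5
```

```text
cm [23.4  -7.86  1.15] deg [-0.08  0.03  0.34]
t 2.78 pos [0.473  0.0018 0.2115] rot [-1.7992e+02  3.0000e-02 -8.9160e+01] F [1.4 0.7 0.3] M [ 0.22 -0.21 -0.  ] w 0.0201 g 0.0
```

move_arm:
  rows:
    - {"translation": [22.5,-7.8,1.1],"rot": [0,0,0.3],"hand": 0.77}
    - {"translation": [22.5,-7.8,1.1],"rot": [0,0,0.3],"hand": 0.77}
    - {"translation": [22.5,-7.8,1.1],"rot": [0,0,0.3],"hand": 0.77}
    - {"translation": [22.5,-7.8,1.1],"rot": [0,0,0.3],"hand": 0.77}
    - {"translation": [22.5,-7.8,1.1],"rot": [0,0,0.3],"hand": 0.77}
    - {"translation": [22.5,-7.8,1.1],"rot": [0,0,0.3],"hand": 0.77}
    - {"translation": [22.5,-7.8,1.1],"rot": [0,0,0.3],"hand": 0.77}
    - {"translation": [22.5,-7.8,1.1],"rot": [0,0,0.3],"hand": 0.77}

```text
t: 3.45
eef_pos: [0.5537, -0.2217, 0.1991]
ee_rot: [3.14, 0.0, -1.565]
force: [-0.7, 0.6, 0.0]
width: 0.0202
gripper_force: 0.0
```

```bash
python3 go.py 0.555 -0.231 0.067 -89.5
```

```text
cm [ 0.93 -0.14 13.21] deg [ 0.08  0.01 -0.16]
t 3.45 pos [ 0.5537 -0.2217  0.1991] rot [ 1.7992e+02  1.0000e-02 -8.9660e+01] F [-0.7  0.6  0. ] M [0.15 0.02 0.02] w 0.0202 g 0.0
```

move_arm:
  rows:
    - {"translation": [0.9,-0.1,3],"rot": [0,0,0],"hand": 0.77}
    - {"translation": [0.9,-0.1,6],"rot": [0,0,0],"hand": 0.77}
    - {"translation": [0.9,-0.1,9],"rot": [0,0,0],"hand": 0.77}
    - {"translation": [0.9,-0.1,10.2],"rot": [0,0,0],"hand": 0.77}
    - {"translation": [0.9,-0.1,11.2],"rot": [0,0,0],"hand": 0.77}
    - {"translation": [0.9,-0.1,12.2],"rot": [0,0,0],"hand": 0.77}
    - {"translation": [0.9,-0.1,13],"rot": [0,0,0],"hand": 0.77}
    - {"translation": [0.9,-0.1,13],"rot": [0,0,0],"hand": 0.77}

```text
t: 4.12
eef_pos: [0.5545, -0.2285, 0.0691]
ee_rot: [3.141, 0.0, -1.561]
force: [-0.4, 1.0, 0.7]
width: 0.0201
gripper_force: 0.0
```

```bash
python3 go.py 0.555 -0.231 0.067 -89.5
```

```text
cm [ 0.25 -0.05  0.21] deg [0.06 0.02 0.04]
t 4.12 pos [ 0.5545 -0.2285  0.0691] rot [ 1.7994e+02  2.0000e-02 -8.9460e+01] F [-0.4  1.   0.7] M [ 0.06 -0.01 -0.01] w 0.0201 g 0.0
```

No contact; close the grip.

move_arm:
  rows:
    - {"translation": [0,0,0],"rot": [0,0,0],"hand": 1}
    - {"translation": [0,0,0],"rot": [0,0,0],"hand": 1}
    - {"translation": [0,0,0],"rot": [0,0,0],"hand": 1}
    - {"translation": [0,0,0],"rot": [0,0,0],"hand": 1}
  squeeze: 25

```text
t: 4.45
eef_pos: [0.5553, -0.229, 0.0708]
ee_rot: [-3.14, -0.0, -1.562]
force: [-0.3, 1.4, 2.3]
width: 0.0098
gripper_force: 25.0
```

move_arm:
  rows:
    - {"translation": [0,1.5,0],"rot": [0,0,0],"hand": 1}
    - {"translation": [0,3.5,0],"rot": [0,0,0],"hand": 1}
    - {"translation": [0,6,0],"rot": [0,0,0],"hand": 1}
    - {"translation": [0,8.5,0],"rot": [0,0,0],"hand": 1}
    - {"translation": [0,11,0],"rot": [0,0,0],"hand": 1}
    - {"translation": [0,13,0],"rot": [0,0,0],"hand": 1}
    - {"translation": [0,14.5,0],"rot": [0,0,0],"hand": 1}
    - {"translation": [0,15.5,0],"rot": [0,0,0],"hand": 1}

```text
t: 5.12
eef_pos: [0.3992, -0.2304, 0.0707]
ee_rot: [-3.14, 0.0, -1.562]
force: [2.2, 3.9, 0.0]
width: 0.0101
gripper_force: 25.0
```

move_arm:
  rows:
    - {"translation": [0,0.3,0],"rot": [0,0,0],"hand": 1}
    - {"translation": [0,0.6,0],"rot": [0,0,0],"hand": 1}
    - {"translation": [0,0.8,0],"rot": [0,0,0],"hand": 1}
    - {"translation": [0,0.8,0],"rot": [0,0,0],"hand": 1}

```text
t: 5.45
eef_pos: [0.3932, -0.2304, 0.0706]
ee_rot: [-3.14, -0.0, -1.561]
force: [-1.8, 6.3, 7.9]
width: 0.0103
gripper_force: 25.0
```

move_arm:
  rows:
    - {"translation": [0,0.3,0],"rot": [0,0,0],"hand": 1}
    - {"translation": [0,0.5,0],"rot": [0,0,0],"hand": 1}
    - {"translation": [0,0.5,0],"rot": [0,0,0],"hand": 1}

```text
t: 5.7
eef_pos: [0.3886, -0.2305, 0.0706]
ee_rot: [-3.14, -0.0, -1.561]
force: [0.5, 5.5, 6.4]
width: 0.0098
gripper_force: 25.0
```

move_arm:
  rows:
    - {"translation": [0,0.3,0],"rot": [0,0,0],"hand": 1}
    - {"translation": [0,0.5,0],"rot": [0,0,0],"hand": 1}
    - {"translation": [0,0.5,0],"rot": [0,0,0],"hand": 1}

```text
t: 5.95
eef_pos: [0.3836, -0.2305, 0.0706]
ee_rot: [-3.14, -0.0, -1.561]
force: [-0.6, 6.5, 7.5]
width: 0.0098
gripper_force: 25.0
```

move_arm:
  rows:
    - {"translation": [0,0.3,0],"rot": [0,0,0],"hand": 1}
    - {"translation": [0,0.5,0],"rot": [0,0,0],"hand": 1}
    - {"translation": [0,0.5,0],"rot": [0,0,0],"hand": 1}

```text
t: 6.2
eef_pos: [0.3803, -0.2306, 0.0707]
ee_rot: [-3.136, -0.0, -1.561]
force: [4.3, 5.8, 1.1]
width: 0.0101
gripper_force: 25.0
```

move_arm:
  rows:
    - {"translation": [0,0.3,0],"rot": [0,0,0],"hand": 1}
    - {"translation": [0,0.5,0],"rot": [0,0,0],"hand": 1}
    - {"translation": [0,0.5,0],"rot": [0,0,0],"hand": 1}

```text
t: 6.45
eef_pos: [0.3801, -0.2306, 0.0709]
ee_rot: [-3.128, -0.001, -1.56]
force: [19.6, 5.3, -19.3]
width: 0.0103
gripper_force: 25.0
```

move_arm:
  rows:
    - {"translation": [0,-0.55,0],"rot": [0,0,0],"hand": 1}
    - {"translation": [0,-0.55,0],"rot": [0,0,0],"hand": 0.77}
    - {"translation": [0,-0.55,0],"rot": [0,0,0],"hand": 0.77}
    - {"translation": [0,-0.55,0],"rot": [0,0,0],"hand": 0.77}
    - {"translation": [0,-0.55,0],"rot": [0,0,0],"hand": 0.77}

```text
t: 6.87
eef_pos: [0.377, -0.2308, 0.0698]
ee_rot: [3.141, -0.0, -1.562]
force: [0.2, 0.3, 0.2]
width: 0.0198
gripper_force: 0.0
```

```bash
python3 go.py 0.379 -0.231 0.25 -89.5
```

```text
cm [  0.03  -0.18 -18.03] deg [ 0.06 -0.    0.01]
t 6.87 pos [ 0.377  -0.2308  0.0698] rot [179.94  -0.   -89.49] F [0.2 0.3 0.2] M [0.05 0.04 0.  ] w 0.0198 g 0.0
```

move_arm:
  rows:
    - {"translation": [0,-0.2,-2],"rot": [0,0,0],"hand": 0.77}
    - {"translation": [0,-0.2,-5],"rot": [0,0,0],"hand": 0.77}
    - {"translation": [0,-0.2,-9],"rot": [0,0,0],"hand": 0.5}
    - {"translation": [0,-0.2,-13],"rot": [0,0,0],"hand": 0.5}
    - {"translation": [0,-0.2,-16],"rot": [0,0,0],"hand": 0.5}
    - {"translation": [0,-0.2,-16],"rot": [0,0,0],"hand": 0.5}

```text
t: 7.37
eef_pos: [0.3821, -0.2319, 0.2365]
ee_rot: [-3.132, -0.003, -1.561]
force: [1.2, -1.1, 1.4]
width: 0.0407
gripper_force: 0.0
```

```bash
python3 - <<'E'
from h import *
for n in('scene','top'):
    im,c=cloud(n); save(n+'2',im); np.save(n+'2.npy',c)
    for l in['chest_drawer0_handle','mould_upper','upper_rib']:
        for d in arm.pinpoint(l,n)[:2]: q=w(n,d['point']);print(n,l,round(d['p'],2),q.round(3),px(n,q))
E
```

```text
scene chest_drawer0_handle 0.63 [ 0.377 -0.235  0.064] [173. 214.]
scene mould_upper 0.96 [ 0.517 -0.251  0.019] [164. 267.]
scene mould_upper 0.16 [0.536 0.241 0.027] [372. 253.]
scene upper_rib 0.82 [ 0.516 -0.251  0.072] [159. 249.]
scene upper_rib 0.44 [0.529 0.266 0.023] [382. 251.]
top chest_drawer0_handle 0.87 [ 0.382 -0.23   0.068] [496. 337.]
top upper_rib 0.56 [ 0.518 -0.252  0.072] [508. 266.]
top upper_rib 0.49 [0.539 0.24  0.024] [257. 251.]
```

View pics/top2.png

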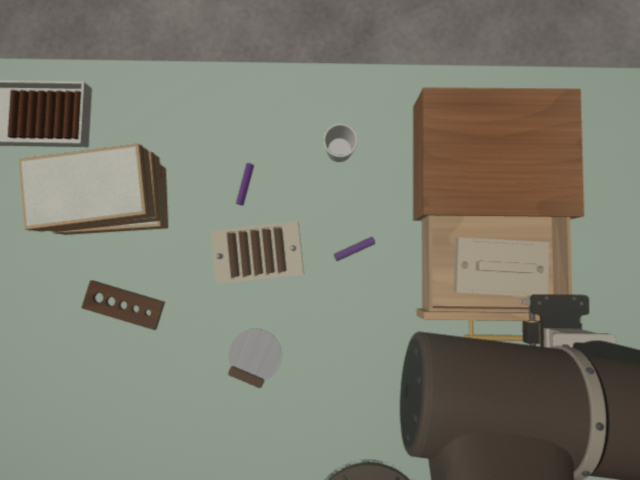

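The drawer is open, with its bar at (496,337). The upper half lies in the drawer with its rib at (508,267), and everything else is unmoved. Now measuring the rib.

```bash
cat > rib.py <<'E'
from h import *
for n in('top2','scene2'):
    c=np.load(n+'.npy')
    for a,b,nm in((.066,.079,'rib'),(.040,.050,'back')):
        m=(c[...,2]>a)&(c[...,2]<b)&(abs(c[...,0]-.517)<.08)&(abs(c[...,1]+.251)<.1)
        k,l,s,_=cv2.connectedComponentsWithStats(m.astype(np.uint8)); i=1+s[1:,4].argmax(); q=c[l==i]
        print(n,nm,len(q),cv2.minAreaRect((q[:,:2]*1000).astype(np.float32)),np.median(q,0).round(4))
E
python3 rib.py; python3 go.py 0.516 -0.251 0.15 -88
```

```text
top2 rib 536 ((517.21337890625, -252.22994995117188), (109.20805358886719, 17.991239547729492), 88.01773834228516) [ 0.5171 -0.2522  0.0716]
top2 back 4270 ((517.24169921875, -253.234619140625), (181.9769287109375, 109.92955017089844), 87.99691009521484) [ 0.5181 -0.2501  0.044 ]
scene2 rib 314 ((517.3311767578125, -251.82965087890625), (111.11563873291016, 22.6336727142334), 88.15227508544922) [ 0.5195 -0.2518  0.0706]
scene2 back 1293 ((505.555908203125, -251.50376892089844), (181.54452514648438, 89.07378387451172), 88.44538879394531) [ 0.5174 -0.2499  0.0432]
cm [  2.17 -13.71   7.86] deg [ 0.13  0.02 -1.49]
t 7.77 pos [ 0.3789 -0.2306  0.2289] rot [ 1.7987e+02  2.0000e-02 -8.9490e+01] F [ 0.4 -0.   0.4] M [ 0.07 -0.02  0.03] w 0.0438 g 0.0
```

move_arm:
  rows:
    - {"translation": [2.1,-4,0],"rot": [0,0,2.5],"hand": 0.59}
    - {"translation": [2.1,-8,2],"rot": [0,0,2.5],"hand": 0.59}
    - {"translation": [2.1,-12,4],"rot": [0,0,2.5],"hand": 0.59}
    - {"translation": [2.1,-13.8,7],"rot": [0,0,2.5],"hand": 0.59}
    - {"translation": [2.1,-13.8,9],"rot": [0,0,2.5],"hand": 0.59}
    - {"translation": [2.1,-13.8,9],"rot": [0,0,2.5],"hand": 0.59}
    - {"translation": [2.1,-13.8,9],"rot": [0,0,2.5],"hand": 0.59}

```text
t: 8.35
eef_pos: [0.5164, -0.2503, 0.1382]
ee_rot: [3.137, 0.0, -1.605]
force: [-0.4, -0.6, 1.5]
width: 0.0358
gripper_force: 0.0
```

```bash
python3 go.py 0.5172 -0.252 0.063 -92
```

```text
cm [ 0.17 -0.13  7.52] deg [0.29 0.01 0.02]
t 8.35 pos [ 0.5164 -0.2503  0.1382] rot [ 1.7971e+02  1.0000e-02 -9.1980e+01] F [-0.4 -0.6  1.5] M [ 0.02 -0.09 -0.05] w 0.0358 g 0.0
```

move_arm:
  rows:
    - {"translation": [0.2,-0.1,2.5],"rot": [0,0,0],"hand": 0.59}
    - {"translation": [0.2,-0.1,4.5],"rot": [0,0,0],"hand": 0.59}
    - {"translation": [0.2,-0.1,6],"rot": [0,0,0],"hand": 0.59}
    - {"translation": [0.2,-0.1,7],"rot": [0,0,0],"hand": 0.59}
    - {"translation": [0.2,-0.1,7.5],"rot": [0,0,0],"hand": 0.59}
    - {"translation": [0.2,-0.1,7.5],"rot": [0,0,0],"hand": 0.59}
    - {"translation": [0.2,-0.1,7.5],"rot": [0,0,0],"hand": 0.59}

```text
t: 8.93
eef_pos: [0.5191, -0.2526, 0.0663]
ee_rot: [-3.14, -0.0, -1.605]
force: [0.5, 0.6, -0.2]
width: 0.0359
gripper_force: 0.0
```

```bash
python3 go.py 0.5172 -0.252 0.063 -92
```

```text
cm [-0.06  0.19  0.33] deg [-0.09 -0.03  0.03]
t 8.93 pos [ 0.5191 -0.2526  0.0663] rot [-1.7991e+02 -3.0000e-02 -9.1970e+01] F [ 0.5  0.6 -0.2] M [ 0.05 -0.04 -0.03] w 0.0359 g 0.0
```

move_arm:
  rows:
    - {"translation": [0,0.1,0.3],"rot": [0,0,0],"hand": 0.59}
    - {"translation": [0,0.1,0.3],"rot": [0,0,0],"hand": 0.8}
    - {"translation": [0,0.1,0.3],"rot": [0,0,0],"hand": 1}
    - {"translation": [0,0.1,0.3],"rot": [0,0,0],"hand": 1}
    - {"translation": [0,0.1,0.3],"rot": [0,0,0],"hand": 1}
    - {"translation": [0,0.1,0.3],"rot": [0,0,0],"hand": 1}
  squeeze: 50

```text
t: 9.43
eef_pos: [0.5176, -0.2524, 0.0623]
ee_rot: [-3.142, -0.0, -1.605]
force: [-0.5, 0.1, 3.2]
width: 0.0175
gripper_force: 50.0
```

```bash
python3 go.py 0.5172 -0.252 0.063 -92
```

```text
cm [-0.04  0.04 -0.07] deg [-0.01 -0.    0.02]
t 9.43 pos [ 0.5176 -0.2524  0.0623] rot [-179.99   -0.    -91.98] F [-0.5  0.1  3.2] M [ 0.32  0.29 -0.04] w 0.0175 g 50.0
```

move_arm:
  rows:
    - {"translation": [0,0,-0.5],"rot": [0,0,0],"hand": 1}
    - {"translation": [0,0,-1.5],"rot": [0,0,0],"hand": 1}
    - {"translation": [0,0,-3],"rot": [0,0,0],"hand": 1}
    - {"translation": [0,0,-5],"rot": [0,0,0],"hand": 1}
    - {"translation": [0,0,-7.5],"rot": [0,0,0],"hand": 1}
    - {"translation": [0,0,-10],"rot": [0,0,0],"hand": 1}
    - {"translation": [0,0,-12.5],"rot": [0,0,0],"hand": 1}
    - {"translation": [0,0,-14],"rot": [0,0,0],"hand": 1}

```text
t: 10.1
eef_pos: [0.5181, -0.2526, 0.2055]
ee_rot: [-3.139, -0.001, -1.605]
force: [0.7, 0.2, -4.1]
width: 0.018
gripper_force: 50.0
```

```bash
python3 go.py 0.5375 0.2405 0.205 -82.5
```

```text
cm [-4.935e+01 -2.400e-01  1.000e-02] deg [-0.17 -0.05 -9.47]
t 10.1 pos [ 0.5181 -0.2526  0.2055] rot [-1.7983e+02 -4.0000e-02 -9.1970e+01] F [ 0.7  0.2 -4.1] M [ 0.04 -0.21 -0.02] w 0.018 g 50.0
```

move_arm:
  rows:
    - {"translation": [-1.5,0,0],"rot": [0,0,-1],"hand": 1}
    - {"translation": [-4,0,0],"rot": [0,0,-2],"hand": 1}
    - {"translation": [-7.5,0,0],"rot": [0,0,-3],"hand": 1}
    - {"translation": [-11,-0.1,0],"rot": [0,0,-4],"hand": 1}
    - {"translation": [-14.5,-0.1,0],"rot": [0,0,-5],"hand": 1}
    - {"translation": [-18,-0.1,0],"rot": [0,0,-6],"hand": 1}
    - {"translation": [-21.5,-0.1,0],"rot": [0,0,-7],"hand": 1}
    - {"translation": [-25,-0.1,0],"rot": [0,0,-8],"hand": 1}

```text
t: 10.77
eef_pos: [0.5266, -0.0009, 0.2026]
ee_rot: [-3.142, 0.0, -1.465]
force: [1.5, -0.2, -3.7]
width: 0.0182
gripper_force: 50.0
```

```bash
python3 go.py 0.5375 0.2405 0.205 -82.5
```

```text
cm [-23.89  -3.64  -0.23] deg [-0.01  0.02 -1.45]
t 10.77 pos [ 0.5266 -0.0009  0.2026] rot [-1.7999e+02  2.0000e-02 -8.3950e+01] F [ 1.5 -0.2 -3.7] M [ 0.12 -0.22  0.01] w 0.0182 g 50.0
```

move_arm:
  rows:
    - {"translation": [-3.5,-0.5,0],"rot": [0,0,-0.5],"hand": 1}
    - {"translation": [-7,-1,0],"rot": [0,0,-1],"hand": 1}
    - {"translation": [-10.5,-1.6,0],"rot": [0,0,-1.4],"hand": 1}
    - {"translation": [-14,-2.1,0],"rot": [0,0,-1.4],"hand": 1}
    - {"translation": [-17.5,-2.7,0],"rot": [0,0,-1.4],"hand": 1}
    - {"translation": [-20.5,-3.1,0],"rot": [0,0,-1.4],"hand": 1}
    - {"translation": [-22.5,-3.5,0],"rot": [0,0,-1.4],"hand": 1}
    - {"translation": [-23.2,-3.6,0],"rot": [0,0,-1.4],"hand": 1}

```text
t: 11.43
eef_pos: [0.5386, 0.2349, 0.2021]
ee_rot: [-3.141, 0.0, -1.439]
force: [0.7, 0.2, -4.1]
width: 0.0175
gripper_force: 50.0
```

move_arm:
  rows:
    - {"translation": [0,0,0],"rot": [0,0,0],"hand": 1}
    - {"translation": [0,0,0],"rot": [0,0,0],"hand": 1}
    - {"translation": [0,0,0],"rot": [0,0,0],"hand": 1}

```text
t: 11.68
eef_pos: [0.5383, 0.231, 0.2021]
ee_rot: [3.141, -0.0, -1.442]
force: [-0.0, -0.2, -3.2]
width: 0.0178
gripper_force: 50.0
```

```bash
cat > look.py <<'E'
from h import *
import sys
s=arm.get_state(); e=s['eef_pos']; print(e.round(4),np.degrees(s['ee_rot']).round(2))
for n in('top','scene'):
    im,c=cloud(n); save(n+sys.argv[1],im); np.save(n+sys.argv[1]+'.npy',c)
    zb=e[2]-.062+.044 # expected back plane
    m=(abs(c[...,2]-zb)<.008)&(abs(c[...,0]-.54)<.1)&(abs(c[...,1]-.24)<.13)
    q=c[m]; print(n,'back',len(q),cv2.minAreaRect((q[:,:2]*1000).astype(np.float32)),np.median(q[:,2]))
    A=np.c_[q[:,:2]-[.5375,.2405],np.ones(len(q))]; co=np.linalg.lstsq(A,q[:,2],rcond=None)[0]; print('  tilt x,y deg',np.degrees(co[:2]).round(2),'z',co[2].round(4))
E
python3 look.py 3; python3 go.py .5375 .2405 .205 -82.5
```

```text
[0.5383 0.231  0.2021] [ 1.7997e+02 -1.0000e-02 -8.2610e+01]
top back 2493 ((539.05126953125, 230.19564819335938), (109.93464660644531, 180.6805419921875), 7.406289100646973) 0.18436679982320814
  tilt x,y deg [-0.16  0.51] z 0.1851
scene back 1932 ((540.625244140625, 231.20359802246094), (114.37535095214844, 182.43406677246094), 6.785195350646973) 0.18384373804211224
  tilt x,y deg [-0.96  0.2 ] z 0.1843
cm [-0.97 -0.02 -0.28] deg [ 0.01 -0.   -0.15]
t 11.78 pos [0.5386 0.2309 0.2022] rot [179.99  -0.   -82.65] F [ 0.  -0.1 -4.4] M [ 0.09 -0.02 -0.03] w 0.0179 g 50.0
```

View pics/scene3.png

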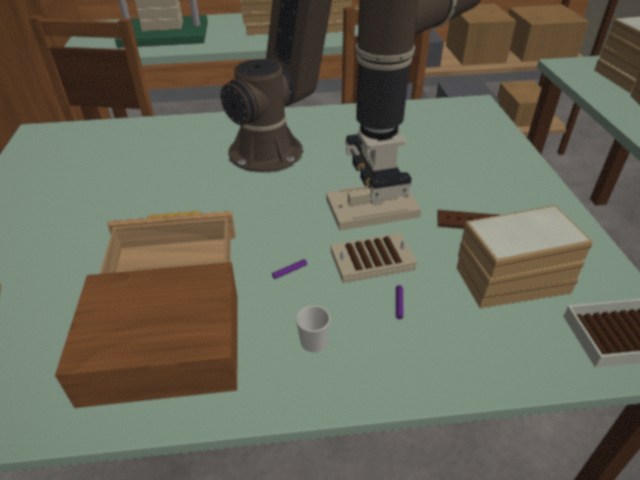

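move_arm:
  rows:
    - {"translation": [-0.5,0,0.5],"rot": [0,0,0],"hand": 1}
    - {"translation": [-1,0,2],"rot": [0,0,0],"hand": 1}
    - {"translation": [-1,0,4],"rot": [0,0,0],"hand": 1}
    - {"translation": [-1,0,6],"rot": [0,0,0],"hand": 1}
    - {"translation": [-1,0,7.8],"rot": [0,0,0],"hand": 1}
    - {"translation": [-1,0,9],"rot": [0,0,0],"hand": 1}
    - {"translation": [-1,0,9.5],"rot": [0,0,0],"hand": 1}
    - {"translation": [-1,0,9.5],"rot": [0,0,0],"hand": 1}

```text
t: 12.45
eef_pos: [0.5368, 0.2411, 0.1056]
ee_rot: [3.139, -0.001, -1.442]
force: [-0.0, -0.2, -4.5]
width: 0.0174
gripper_force: 50.0
```

move_arm:
  rows:
    - {"translation": [0,0,0],"rot": [0,0,0],"hand": 1}
    - {"translation": [0,0,0],"rot": [0,0,0],"hand": 1}

```text
t: 12.62
eef_pos: [0.538, 0.2422, 0.108]
ee_rot: [-3.14, 0.001, -1.441]
force: [-0.3, -0.5, -5.0]
width: 0.0178
gripper_force: 50.0
```

```bash
python3 look.py 4; python3 go.py .5375 .2405 .09 -82.5
python3 - <<'E'
import cv2
a=cv2.imread('pics/top4.png')[200:300,190:330];b=cv2.imread('pics/scene4.png')[190:290,310:450]
import numpy as np
cv2.imwrite('pics/c4.png',cv2.resize(np.hstack([a,b]),None,fx=2.85,fy=2.85,interpolation=2))
E
```

```text
[0.538  0.2422 0.108 ] [-1.7991e+02  4.0000e-02 -8.2580e+01]
top back 1981 ((539.019775390625, 240.61727905273438), (110.09423828125, 179.0979461669922), 7.429037094116211) 0.09023806892469721
  tilt x,y deg [-0.16  0.68] z 0.091
scene back 1739 ((539.7000732421875, 242.4267578125), (114.60539245605469, 181.24183654785156), 7.367155075073242) 0.08993239823919086
  tilt x,y deg [-0.75  0.2 ] z 0.0903
cm [0.17 0.07 1.81] deg [-0.09  0.06 -0.08]
t 12.72 pos [0.5379 0.2422 0.1081] rot [-1.7991e+02  6.0000e-02 -8.2580e+01] F [-0.8  0.4 -4. ] M [ 0.08 -0.02  0.02] w 0.0177 g 50.0
```

View pics/c4.png

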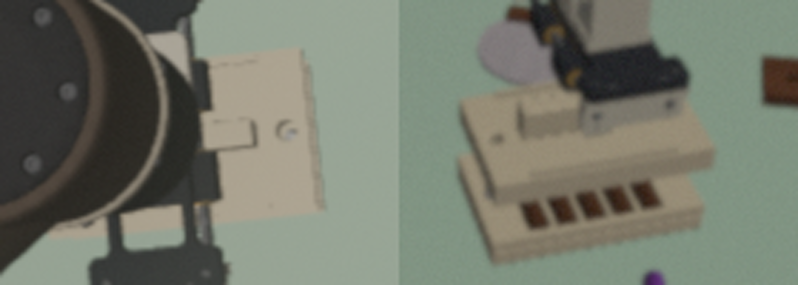

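The crop shows the upper half level above the lower one. The dowel tip is just visible through the hole at (287,130) in the crop, and the cigars are in their grooves. I'll trim 1.6 mm and descend onto the tapers.

move_arm:
  rows:
    - {"translation": [0,0.16,0.4],"rot": [0,0,0],"hand": 1}
    - {"translation": [0,0.16,0.8],"rot": [0,0,0],"hand": 1}
    - {"translation": [0,0.16,1.2],"rot": [0,0,0],"hand": 1}
    - {"translation": [0,0.16,1.6],"rot": [0,0,0],"hand": 1}
    - {"translation": [0,0.16,2],"rot": [0,0,0],"hand": 1}
    - {"translation": [0,0.16,2.2],"rot": [0,0,0],"hand": 1}
    - {"translation": [0,0.16,2.2],"rot": [0,0,0],"hand": 1}

```text
t: 13.3
eef_pos: [0.5355, 0.2414, 0.0842]
ee_rot: [3.141, -0.001, -1.441]
force: [1.1, -0.3, -4.7]
width: 0.0177
gripper_force: 50.0
```

```bash
python3 look.py 5; python3 go.py .5364 .242 .066 -82.5
```

```text
[0.5355 0.2414 0.0842] [ 1.7994e+02 -4.0000e-02 -8.2590e+01]
top back 1866 ((536.4087524414062, 240.0323486328125), (110.21952056884766, 179.5106964111328), 7.406286716461182) 0.06648906614454281
  tilt x,y deg [-0.17  0.52] z 0.0671
scene back 1700 ((538.176513671875, 242.31600952148438), (115.0597152709961, 183.45849609375), 7.056140899658203) 0.06630562542808993
  tilt x,y deg [-0.86  0.1 ] z 0.0666
cm [-0.03 -0.06  1.89] deg [ 0.01 -0.01 -0.08]
t 13.4 pos [0.5359 0.2416 0.0849] rot [ 1.7999e+02 -1.0000e-02 -8.2580e+01] F [ 0.4 -0.8 -3.4] M [ 0.09 -0.1   0.01] w 0.0177 g 50.0
```

move_arm:
  rows:
    - {"translation": [0,-0.04,0.2],"rot": [0,0,0],"hand": 1}
    - {"translation": [0,-0.04,0.4],"rot": [0,0,0],"hand": 1}
    - {"translation": [0,-0.04,0.6],"rot": [0,0,0],"hand": 1}
    - {"translation": [0,-0.04,0.8],"rot": [0,0,0],"hand": 1}
    - {"translation": [0,-0.04,0.8],"rot": [0,0,0],"hand": 1}

```text
t: 13.82
eef_pos: [0.536, 0.2415, 0.0765]
ee_rot: [3.141, -0.0, -1.441]
force: [0.0, 0.5, -3.2]
width: 0.0181
gripper_force: 50.0
```

```bash
python3 look.py 6; python3 go.py .5364 .242 .066 -82.5
```

```text
[0.536  0.2415 0.0765] [ 1.7996e+02 -2.0000e-02 -8.2590e+01]
top back 1843 ((536.8281860351562, 240.30136108398438), (110.14630889892578, 179.72048950195312), 7.478745460510254) 0.05877273862029597
  tilt x,y deg [-0.12  0.71] z 0.0596
scene back 1670 ((538.6940307617188, 242.24334716796875), (114.12342071533203, 182.2364959716797), 6.530426502227783) 0.058356925654675984
  tilt x,y deg [-0.73  0.16] z 0.0587
cm [-0.03 -0.03  1.09] deg [ 0.01 -0.01 -0.08]
t 13.92 pos [0.5361 0.2416 0.0769] rot [ 1.7999e+02 -1.0000e-02 -8.2580e+01] F [ 0.2  0.4 -4.4] M [ 0.06 -0.02  0.01] w 0.0174 g 50.0
```

move_arm:
  rows:
    - {"translation": [0,0,0.2],"rot": [0,0,0],"hand": 1}
    - {"translation": [0,0,0.4],"rot": [0,0,0],"hand": 1}
    - {"translation": [0,0,0.6],"rot": [0,0,0],"hand": 1}
    - {"translation": [0,0,0.8],"rot": [0,0,0],"hand": 1}
    - {"translation": [0,0,0.8],"rot": [0,0,0],"hand": 1}

```text
t: 14.33
eef_pos: [0.5359, 0.2415, 0.0684]
ee_rot: [3.141, -0.0, -1.441]
force: [-0.4, 0.1, -4.0]
width: 0.0174
gripper_force: 50.0
```

move_arm:
  rows:
    - {"translation": [0,0,0.1],"rot": [0,0,0],"hand": 1}
    - {"translation": [0,0,0.2],"rot": [0,0,0],"hand": 1}
    - {"translation": [0,0,0.2],"rot": [0,0,0],"hand": 1}

```text
t: 14.58
eef_pos: [0.5361, 0.2417, 0.0668]
ee_rot: [3.141, -0.0, -1.441]
force: [0.1, 0.2, -4.5]
width: 0.0173
gripper_force: 50.0
```

move_arm:
  rows:
    - {"translation": [0,0,0.05],"rot": [0,0,0],"hand": 1}
    - {"translation": [0,0,0.1],"rot": [0,0,0],"hand": 1}
    - {"translation": [0,0,0.1],"rot": [0,0,0],"hand": 1}

```text
t: 14.83
eef_pos: [0.5362, 0.2418, 0.0663]
ee_rot: [-3.141, 0.0, -1.441]
force: [-2.1, 0.5, -1.6]
width: 0.0179
gripper_force: 50.0
```

move_arm:
  rows:
    - {"translation": [0,0,0.03],"rot": [0,0,0],"hand": 1}
    - {"translation": [0,0,0.05],"rot": [0,0,0],"hand": 1}
    - {"translation": [0,0,0.05],"rot": [0,0,0],"hand": 1}

```text
t: 15.08
eef_pos: [0.5363, 0.2418, 0.0663]
ee_rot: [-3.141, 0.0, -1.441]
force: [-4.6, -0.9, 5.3]
width: 0.0173
gripper_force: 50.0
```

move_arm:
  rows:
    - {"translation": [0,0.03,0.03],"rot": [0,0,0],"hand": 1}
    - {"translation": [0,0.03,0.06],"rot": [0,0,0],"hand": 1}
    - {"translation": [0,0.03,0.06],"rot": [0,0,0],"hand": 1}
    - {"translation": [0,0.03,0.06],"rot": [0,0,0],"hand": 1}
    - {"translation": [0,0.03,0.06],"rot": [0,0,0],"hand": 1}
    - {"translation": [0,0.03,0.06],"rot": [0,0,0],"hand": 1}

```text
t: 15.58
eef_pos: [0.5363, 0.2418, 0.0663]
ee_rot: [-3.14, 0.0, -1.441]
force: [-4.6, -1.4, 9.4]
width: 0.0176
gripper_force: 50.0
```

```bash
python3 look.py 7; python3 go.py .5364 .242 .066 -82.5
```

```text
[0.5363 0.2418 0.0663] [-1.7993e+02  1.0000e-02 -8.2560e+01]
top back 1803 ((537.456787109375, 238.5618896484375), (110.1893539428711, 175.77330017089844), 7.405031204223633) 0.04859287355088615
  tilt x,y deg [-0.1  0.8] z 0.0495
scene back 1663 ((537.4466552734375, 242.60589599609375), (115.44346618652344, 182.9797821044922), 6.974179267883301) 0.04800142041503053
  tilt x,y deg [-0.7  0.1] z 0.0483
cm [-0.02 -0.02  0.03] deg [-0.07  0.02 -0.06]
t 15.68 pos [0.5363 0.2418 0.0663] rot [-1.7993e+02  2.0000e-02 -8.2560e+01] F [-4.4 -0.3  8.6] M [-0.49  1.58 -0.02] w 0.0175 g 50.0
```

move_arm:
  rows:
    - {"translation": [0,0.05,0.03],"rot": [0,0,0],"hand": 1}
    - {"translation": [0,0.05,0.06],"rot": [0,0,0],"hand": 1}
    - {"translation": [0,0.05,0.06],"rot": [0,0,0],"hand": 1}
    - {"translation": [0,0.05,0.06],"rot": [0,0,0],"hand": 1}
    - {"translation": [0,0.05,0.06],"rot": [0,0,0],"hand": 1}
    - {"translation": [0,0.05,0.06],"rot": [0,0,0],"hand": 1}
    - {"translation": [0,0.05,0.06],"rot": [0,0,0],"hand": 1}
    - {"translation": [0,0.05,0.06],"rot": [0,0,0],"hand": 1}

```text
t: 16.35
eef_pos: [0.5362, 0.2418, 0.0663]
ee_rot: [-3.139, 0.0, -1.441]
force: [-4.0, -2.6, 13.6]
width: 0.0179
gripper_force: 50.0
```

```bash
cat > f.py <<'E'
from h import *
F=[]
for i in range(12):
    arm.grab_frame('top'); s=arm.get_state(); F.append(s['force'])
F=np.array(F);print(F.mean(0).round(1),F[:,2].round(1),s['t'],s['eef_pos'].round(4),s['moment'].round(2))
E
python3 f.py
```

```text
[-3.6 -2.3 12.6] [12.9 13.6 13.  12.7 12.8 12.5 11.8 12.7 12.6 12.2 12.5 12. ] 16.95 [0.5362 0.2418 0.0663] [-0.88  1.51 -0.05]
```

move_arm:
  rows:
    - {"translation": [0,0.04,0.04],"rot": [0,0,0],"hand": 1}
    - {"translation": [0,0.04,0.04],"rot": [0,0,0],"hand": 1}
    - {"translation": [0,0.04,0.04],"rot": [0,0,0],"hand": 1}
    - {"translation": [0,0.04,0.04],"rot": [0,0,0],"hand": 1}
    - {"translation": [0,0.04,0.04],"rot": [0,0,0],"hand": 1}
    - {"translation": [0,0.04,0.04],"rot": [0,0,0],"hand": 1}
    - {"translation": [0,0.04,0.04],"rot": [0,0,0],"hand": 1}
    - {"translation": [0,0.04,0.04],"rot": [0,0,0],"hand": 1}

```text
t: 17.62
eef_pos: [0.5362, 0.2418, 0.0663]
ee_rot: [-3.139, 0.001, -1.44]
force: [-3.2, -3.3, 14.2]
width: 0.0175
gripper_force: 50.0
```

```bash
python3 f.py; python3 f.py
```

```text
[-3.1 -2.8 15. ] [14.4 15.3 15.1 14.9 15.4 14.4 15.  14.4 15.7 14.  15.4 16.4] 18.2167 [0.5362 0.2418 0.0663] [-1.11  1.42 -0.03]
[-3.1 -3.1 14.9] [15.2 14.8 14.5 14.3 15.6 15.1 14.8 15.1 14.7 14.7 14.9 14.9] 18.8167 [0.5363 0.2418 0.0663] [-1.09  1.31 -0.01]
```

```bash
python3 - <<'E'
from h import *
im,c=cloud('scene'); save('fin',im)
im2,c2=cloud('top')
b=(c2[...,2]>.06)&(c2[...,2]<.08)&(abs(c2[...,1]+.231)<.04)&(c2[...,0]<.41)&(c2[...,0]>.3)
print('bar front edge',c2[b][:,0].min(),np.median(c2[b],0))
save('finc',np.hstack([cv2.resize(im[200:320,290:450],None,fx=2.4,fy=2.4),cv2.resize(im2[200:360,400:600],None,fx=1.8,fy=1.8)]))
E
```

```text
bar front edge 0.3766823063913528 [ 0.38325003 -0.23115305  0.0714263 ]
```

View pics/finc.png

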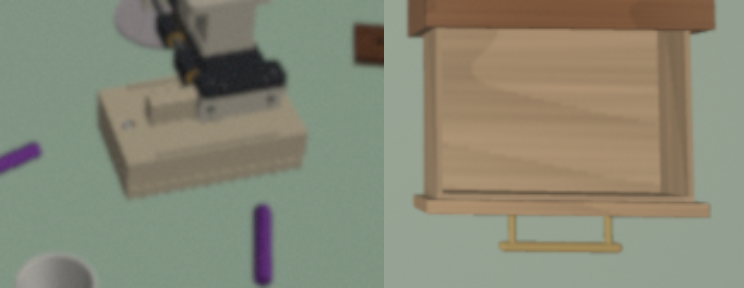

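```bash
python3 -c "
from station import arm
print(arm.get_state()['force'],arm.job_done())"
```

```text
the job is handed in; nothing more can be done
[-2.859426   -3.24844127 14.21735006] None
```

The job is handed in: the drawer is open at its stop, and the upper half sits shut face to face on the dowels over the cigars, with the gripper still holding the rib and pressing at about 15 N (14.2 N at hand-in).

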